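Slide a freezer box into its docking lane

TASK

Load the square freezer box into the docking lane on the bench: square it up in front of the mouth, then push it gently down between the two guide rails until it is fully home against the end stop, square to the lane. Neither the box nor the robot may touch either guide rail, the box must stay flat on the bench (only slid, never picked up or tipped), and the vial, beaker and bottle beside the lane stay where they are. Leave the box standing there and move clear.

Things in the scene. Friction and masses are not known exactly. Their poses are not given: they have to be found in the camera images.
- lane: low dark steel U-shaped frame fixed to the bench: two parallel guide rails and, at the far end, a cross bar (end stop) with two rubber pads. Origin: middle of the open mouth, on the bench; x runs down the lane to the stop, y left, z up. 153 mm wide inside, 140 mm from mouth to pads, 22 mm high, no floor (the box slides on the bench). Screw tabs reach 22 mm outside the rails. Yaw within 0.3 rad of +x
- rail_left: left guide rail of the frame (the one at the lane's +y side), a bar 10 mm thick, 22 mm high, about 140 mm long; its inner face is 76.5 mm from the lane's middle line. Origin on the bench at the mouth end, in the middle of its thickness (81.5 mm from the middle line); axes as the lane's
- rail_right: right guide rail (at the lane's -y side), the mirror image of the left one; origin 81.5 mm to the right of the lane's middle line
- freezer_box: closed light-grey card freezer box, a plain square box 133 x 133 mm and 53 mm high, lid fixed on, 0.2 to 0.42 kg, standing on the bench in front of the mouth. Origin: centre of underside; x to the lane, y left, z up; all four sides are 66 mm from the origin, upright. Pushed on the near side (-x), at 25 to 50 mm height, it slides and does not tip
- vial: small vial with black cap, 24 mm wide and 50 mm high, standing outside the left rail about 145 mm from the lane's middle line; bystander, origin at the centre of its underside, z up
- beaker: clear beaker, 57 mm wide and 69 mm high, standing outside the right rail about 165 mm from the lane's middle line; bystander, origin at the centre of its underside, z up
- bottle: small bottle with blue cap, 54 mm wide and 99 mm high, standing outside the left rail about 160 mm from the lane's middle line, level with the stop; bystander, origin at the centre of its underside, z up
- home (a point): point on the bench where the box's origin lies when it is home: on the lane's middle line, 74 mm from the mouth, 66 mm before the pads. The box starts with its origin 100 to 115 mm before the mouth, up to 22 mm off the middle line, turned up to 0.2 rad from the lane
There are look-alikes about, which are no part of the job. Several things have the shape of the freezer_box; the one meant has the colours described above.

How it is judged:
On the way:
1. the box is part-way into the lane, between the rails (x of freezer_box in the frame of lane between -0.04 and 0.05 m and y of freezer_box in the frame of lane between -0.012 and 0.012 m), for 0.1 s.
At the end, for the whole second after the job is handed in: The box stands flat and at rest in the lane, within 6 mm of the end stop, square to it within 0.1 rad, between the rails; the vial, beaker and bottle are within 10 mm of where they stood (x of freezer_box in the frame of lane above 0.068 m and y of freezer_box in the frame of lane between -0.012 and 0.012 m and angle between the x axis of freezer_box and the x axis of lane, either way round below 0.1 rad and height (world z) of freezer_box below 0.005 m and angle between freezer_box's own z axis and vertical below 0.05 rad and linear speed of freezer_box below 0.01 m/s and distance of each of vial, beaker, bottle from where it was at the start of the episode below 0.01 m); the robot touches nothing.
It fails at once if a guide rail is touched by the box or the robot (contact force between any of rail_left, rail_right and anything else above 0.3 N).
It fails at once if the box is lifted off the bench (more than 8 mm) (height (world z) of freezer_box above 0.008 m).
It fails at once if the box is tipped (more than 0.15 rad) (angle between freezer_box's own z axis and vertical above 0.15 rad).
It fails at once if the box is shot along instead of pushed gently (faster than 0.4 m/s) (linear speed of freezer_box above 0.4 m/s).
It fails at once if the vial, beaker or bottle is knocked over or pushed away (more than 20 mm or 0.4 rad) (distance of any of vial, beaker, bottle from where it was at the start of the episode above 0.02 m or angle between any of vial, beaker, bottle's own z axis and vertical above 0.4 rad).
It also fails if it takes over 64 s, if anything falls off the work surface, if the arm or the gripper's body presses on something with over 40 N, if the wrist force passes 120 N, or if a joint passes its speed limit or range.

ROBOT

A 6-joint arm with a two-finger parallel gripper is mounted at the origin on a cart in front of the work surface, level with it; the furniture and walls round the work are solid. World frame = base frame: x ahead of the robot, y to its left, z up, the work surface at z = 0. Lengths are in m, angles in rad, forces in N, time in s.
With the tool pointing down it reaches from about 0.3 to 0.775 m from the base axis. Payload 14.6 kg.
Tool frame: the origin (TCP) lies on the centre line of the jaws, within the pads' length; the fingertips stand manip.tip_reach ahead of it and the grasp point (between the pads) lies 11 mm behind it (manip.tip_reach is the distance from the TCP to the fingertips, in m); x points along the fingers, y is the direction in which the jaws open and shut, and the axes are right-handed (so a half turn about x gives the same grasp; the last joint's range is limited). The gripper opens to 85 mm and grips with 20 to 120 N. Pads are 22 mm wide; open, the fingers measure 114 mm over their backs; the gripper's body (76 mm by 85 mm) begins 54 mm behind the grasp point. The pads swing forward as they close: fully open they stand 13 mm farther back than shut.
Start: joints at [1.276, 0.3, 1.521, -0, 1.321, -0.067], TCP at [0.124, 0.536, 0.239] pointing down, gripper open.
Joint ranges: [-3.03, 3.03], [-0.79, 2.21], [0.23, 2.52], [-1.04, 4.18], [0, 3.07], [-2.55, 2.55]. Speed limits (rad/s): [2.22, 2.22, 2.57, 3.14, 3.14, 3.14].

INTERFACE

Orientations are given as a rotation vector (axis times angle).
In Python, from rig import manip gives the robot as it stands.
- The arm moves only by the shell command python3 -m inch 'ROWS' [FORCE]. ROWS is JSON, one flat list of numbers, 7 for each row, row after row: the shift along the tool's x, y, z as a fraction of full scale, then the turn, a rotation vector about the tool's x, y, z as a fraction of full scale, then the closure, from 0 (fully open) to 1 (shut). In form: [dx, dy, dz, wx, wy, wz, fingers, dx, dy, dz, wx, wy, wz, fingers, ...]. A call has 1 to 5 rows; each row is the pose to reach, as a shift and turn from the pose commanded when the call began, along the tool's axes at that moment; what a row does not reach only later rows make up. Full scale, the value 1, is 12 cm for a shift and 45 degrees for a turn. A row lasts 1/10 s, in which the tool goes at most 50 mm and 8.59 degrees, less where a joint would pass 70% of its speed; a pose out of reach is approached as far as the arm can. A call with a number of a shift or a turn outside -1 to 1 is refused whole. A call with a gripper value outside its range is refused whole. The fingers move at their own pace and stop on an object; FORCE is the grip in N (left out, the last holds). Time passes only in rows, so rows that repeat a pose let the fingers close. It gives the time, the measured TCP pose, the force and the opening at its end, in the units of the state.
- manip.observe(): the state, without advancing time (a new reading comes with each control period).
- manip.grab_frame(name): name is "scene" or "top" or "wrist"; returns a dict with "pixels" (384x512x3 uint8, blue, green, red), "camera_matrix" (3x3 intrinsics, pixels), "pose" (4x4, takes a point from camera to world coordinates). Camera axes: x right, y up, looking along -z (the intrinsics and any distortion apply to the point x, -y, -z); pixel columns grow to the right and rows downward; lengths in m; the calibration is good to about 2 mm. A picture is of the moment at which its call begins. There is no depth.
- manip.sign_off(): hands the job in, once; it reports no verdict.
The state is a dict: "clock": time; "joint_pos": joint angles; "joint_vel": joint speeds; "joint_torque": joint torques, N m; "ee_pos": TCP position; "eef_rot": TCP orientation; "ft_force": force on the tool from outside, world axes, zero at the start; "wrist_torque": the same for the moment, N m; "finger_gap": finger opening in m.
Only numpy, scipy, OpenCV 4.12 (cv2) and the standard library are available. Lean on these libraries where they do the work, as an engineer would, in place of code of your own. Each camera call takes 0.05 s, during which the arm holds its last target.

## Working session

There is one attempt and no reset: what is moved stays moved. The work goes in short steps, Python scripts to look and compute and a shell command to move; the robot and the scene stay as the last step left them, time stands still between calls to the robot, and variables do not carry over. Pictures are saved under pics/ and viewed, and the job is handed in when it is done.

```bash
ls; mkdir -p pics; python3 - <<'E'
from rig import manip
import cv2
print(manip.tip_reach); print(manip.observe())
for n in ("scene","top","wrist"):
    f=manip.grab_frame(n); cv2.imwrite(f"pics/{n}0.png",f["pixels"]); print(n,f["camera_matrix"].tolist(),f["pose"].round(4).tolist(),[k for k in f])
E
```

```text
pics
0.008
{'clock': 0.0, 'joint_pos': array([ 1.27640304e+00,  3.00515567e-01,  1.52157805e+00, -3.05043163e-05,
        1.32069473e+00, -6.65691668e-02]), 'joint_vel': array([-0.00200726, -0.00137   ,  0.00192743, -0.00029575, -0.00026933,
       -0.00059823]), 'joint_torque': array([ 1.63106182e-03, -5.43506134e+01, -3.61790121e+01, -5.35469098e-05,
        4.04637991e-03, -2.17271726e-06]), 'ee_pos': array([0.12415094, 0.53557741, 0.2386982 ]), 'eef_rot': array([ 0.17793168,  1.56357162, -0.17979105]), 'ft_force': array([-0.59214856,  0.02177714,  1.29789278]), 'wrist_torque': array([0.08322446, 0.00650585, 0.01521818]), 'finger_gap': 0.08556131063050908}
scene [[393.4338435104024, 0.0, 258.3339574776223], [0.0, 393.4338435104024, 190.28390659986817], [0.0, 0.0, 1.0]] [[0.9063, 0.2327, -0.3528, 0.2483], [-0.422, 0.4543, -0.7846, -0.7939], [-0.0223, 0.86, 0.5099, 0.5321], [0.0, 0.0, 0.0, 1.0]] ['pixels', 'camera_matrix', 'pose']
top [[408.9207069643235, 0.0, 253.6079286717167], [0.0, 408.9207069643235, 190.44371534392306], [0.0, 0.0, 1.0]] [[0.0211, 0.9976, -0.0664, 0.5084], [-0.9998, 0.0208, -0.0063, -0.0196], [-0.005, 0.0665, 0.9978, 1.1253], [0.0, 0.0, 0.0, 1.0]] ['pixels', 'camera_matrix', 'pose']
wrist [[323.75776797813216, 0.0, 251.81522362764255], [0.0, 323.75776797813216, 190.83037872839841], [0.0, 0.0, 1.0]] [[0.2254, -0.9306, -0.2885, 0.0515], [0.9743, 0.2147, 0.0687, 0.5532], [-0.002, -0.2965, 0.955, 0.3754], [0.0, 0.0, 0.0, 1.0]] ['pixels', 'camera_matrix', 'pose']
```

View pics/top0.png

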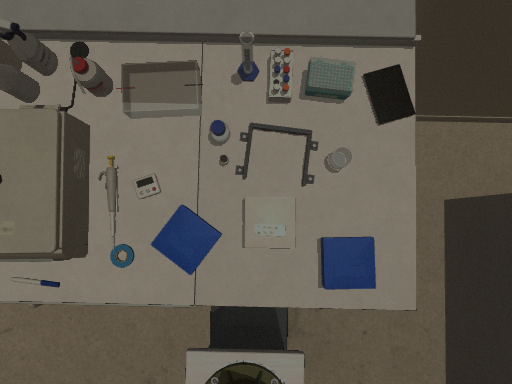

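View pics/scene0.png

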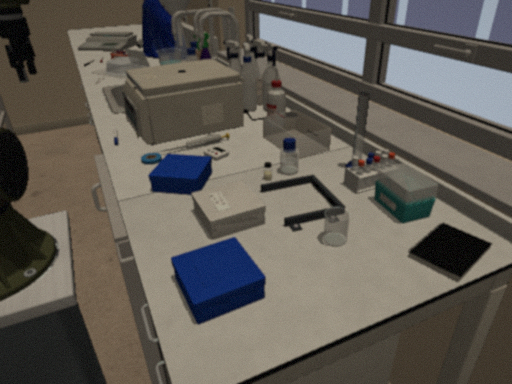

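In the top view, three things have the freezer box's shape: a light-grey box at (270,222), a blue one at (187,239) and a blue one at (348,262). The grey one stands in front of the lane mouth at (278,185), so I choose that one. I'll check it in a close crop.

```bash
python3 - <<'E'
import cv2
im=cv2.imread("pics/top0.png")
c=im[110:260,210:360]
c=cv2.convertScaleAbs(c,alpha=1.3)
cv2.imwrite("pics/crop0.png",cv2.resize(c,(600,600),interpolation=cv2.INTER_CUBIC))
E
```

```text
(no output)
```

View pics/crop0.png

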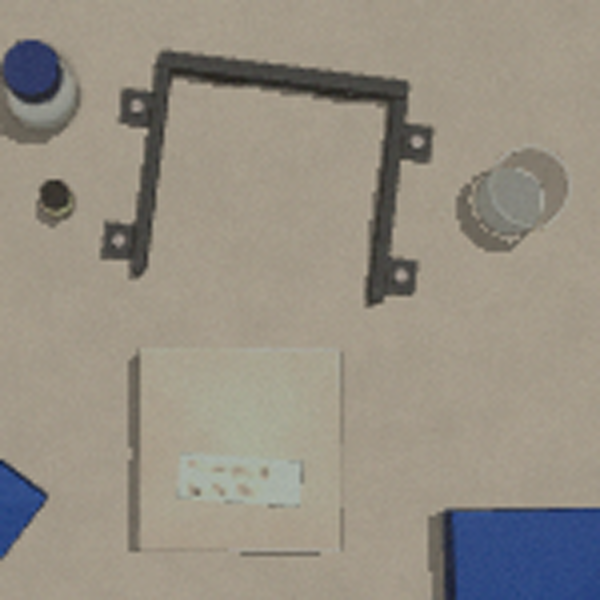

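View pics/wrist0.png

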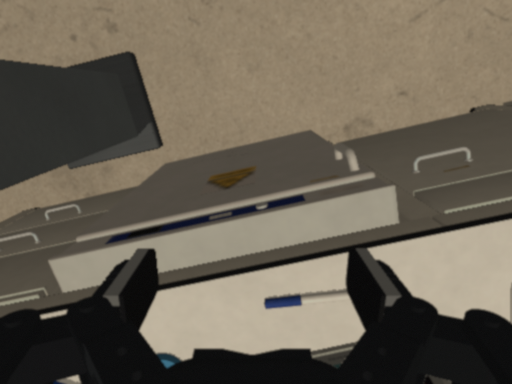

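The crop confirms the choice: a plain light-grey closed box with a label. Its top corners are at full-image pixels of about (244,197), (295.5,198), (295,247.5) and (244,247.5). The lane's open mouth ends are at about (244,178) and (304,186). Next I'll measure both poses by fitting.

```bash
cat > h.py <<'E'
import numpy as np, cv2
from scipy.optimize import minimize, least_squares
def proj(f,P):
    T=np.linalg.inv(f["pose"]); P=np.atleast_2d(P)
    c=P@T[:3,:3].T+T[:3,3]; K=f["camera_matrix"]
    return np.c_[K[0,0]*c[:,0]/-c[:,2]+K[0,2], K[1,1]*-c[:,1]/-c[:,2]+K[1,2]]
def ray(f,uv,z):
    K=f["camera_matrix"]; uv=np.atleast_2d(uv)
    d=np.c_[(uv[:,0]-K[0,2])/K[0,0],-(uv[:,1]-K[1,2])/K[1,1],-np.ones(len(uv))]@f["pose"][:3,:3].T
    o=f["pose"][:3,3]; return o+d*((z-o[2])/d[:,2])[:,None]
def place(p,L):
    c,s=np.cos(p[2]),np.sin(p[2]); L=np.array(L,float); R=L.copy()
    R[:,0]=p[0]+c*L[:,0]-s*L[:,1]; R[:,1]=p[1]+s*L[:,0]+c*L[:,1]; return R
def cub(x0,x1,y0,y1,z0,z1): return [(x,y,z) for x in(x0,x1) for y in(y0,y1) for z in(z0,z1)]
BARS=[cub(0,.15,.0765,.0865,0,.022),cub(0,.15,-.0865,-.0765,0,.022),cub(.143,.153,-.0865,.0865,0,.022)]
def sil(f,p,roi,S,parts):
    u0,v0,w,h=roi; m=np.zeros((h*S,w*S),np.uint8)
    for b in parts:
        q=(proj(f,place(p,b))-[u0,v0]+.5)*S-.5
        cv2.fillConvexPoly(m,cv2.convexHull((q*16).round().astype(np.int32)),255,shift=4)
    return cv2.resize(m,(w,h),interpolation=cv2.INTER_AREA)/255.
def lane(f,p0,roi):
    u0,v0,w,h=roi; g=f["pixels"][v0:v0+h,u0:u0+w].max(2).astype(float)
    bg=np.median(g); fg=np.percentile(g,2); t=np.clip((bg-15-g)/(bg-15-fg),0,1)
    best=None
    for dy in(-.02,0,.02):
        r=minimize(lambda q:np.mean((sil(f,[q[0]/100,q[1]/100,q[2]/10],roi,8,BARS)-t)**2),[p0[0]*100,(p0[1]+dy)*100,p0[2]*10],method="Nelder-Mead",options=dict(initial_simplex=None,xatol=1e-3,fatol=1e-7))
        if best is None or r.fun<best.fun: best=r
    q=best.x; return np.array([q[0]/100,q[1]/100,q[2]/10]),best.fun
def rel(l,b):
    d=b[:2]-l[:2]; c,s=np.cos(l[2]),np.sin(l[2])
    return np.array([c*d[0]+s*d[1],-s*d[0]+c*d[1],b[2]-l[2]])
def boxfit(f,uv,z=.053,h=.0665):
    """uv: far-left, far-right, near-right, near-left top corners"""
    W=ray(f,uv,z); L=[(h,h,z),(h,-h,z),(-h,-h,z),(-h,h,z)]
    m=W[:,:2].mean(0)
    r=least_squares(lambda p:(place(p,L)-W)[:,:2].ravel(),[m[0],m[1],0])
    return r.x,W,r.fun
def overlay(f,lp,bp,name,roi,S=4):
    u0,v0,w,h=roi
    im=cv2.resize(f["pixels"][v0:v0+h,u0:u0+w],None,fx=S,fy=S,interpolation=cv2.INTER_CUBIC)
    def pl(L,p,col): 
        q=(proj(f,place(p,L))-[u0,v0]+.5)*S-.5
        cv2.polylines(im,[q.round().astype(np.int32)],True,col,1)
    if lp is not None:
      for b in [(0,.14,.0765,.0865),(0,.14,-.0865,-.0765),(.14,.14,-.0765,.0765)]:
        pl([(b[0],b[2],.022),(b[1],b[2],.022),(b[1],b[3],.022),(b[0],b[3],.022)],lp,(0,0,255))
    if bp is not None:
      h=.0665
      for z,c in((.053,(0,255,0)),(0,(255,255,0))): pl([(h,h,z),(h,-h,z),(-h,-h,z),(-h,h,z)],bp,c)
    cv2.imwrite(name,im)
E
python3 - <<'E'
from rig import manip
from h import *
f=manip.grab_frame("top")
print(ray(f,[[244.5,178],[304,186]],.022).round(4))
m=ray(f,[[274,182]],.022)[0]
lp,e=lane(f,[m[0],m[1],-.1],(228,118,95,72)); print("lane",lp.round(4),e)
bp,W,r=boxfit(f,[[244.4,197.3],[295.4,197.7],[295,247.4],[244.2,247.4]])
print("box",bp.round(4),W.round(4).tolist(),r.round(4)); print("rel",rel(lp,bp).round(4))
np.save("lane.npy",lp)
overlay(f,lp,bp,"pics/ov0.png",(220,110,110,150),4)
E
```

```text
[[ 0.6151  0.0128  0.022 ]
 [ 0.5967 -0.1486  0.022 ]]
lane [ 0.6065 -0.0659 -0.1061] 0.02556897240686912
box [ 0.4971 -0.0567  0.0149] [[0.5613, 0.011, 0.053], [0.563, -0.1228, 0.053], [0.4335, -0.1236, 0.053], [0.4307, 0.0086, 0.053]] [ 0.0014 -0.0002  0.0016  0.0006 -0.0019 -0.0006 -0.001   0.0002]
rel [-0.1098 -0.0025  0.121 ]
```

View pics/ov0.png

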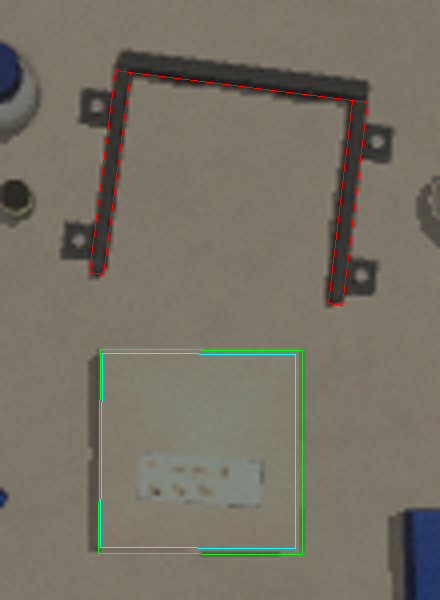

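The lane overlay fits (red lines on the rails). The box sits at lane x −110 mm, y −2.5 mm, turned +0.12 rad. Plan: push flush on the box's right side with both open fingers lined up along the lane to square it, then push from behind in the same way. Next I'll work out the tool axes and the targets.

```bash
cat > g.py <<'E'
from rig import manip
from h import *
from scipy.spatial.transform import Rotation as R
lp=np.load("lane.npy")
def lw(x,y): return place(lp,[(x,y,0)])[0]
def st():
    s=manip.observe(); p=s["ee_pos"]; r=R.from_rotvec(s["eef_rot"]); d=rel(lp,np.array([p[0],p[1],0]))
    M=r.as_matrix(); print("t",round(s["clock"],2),"tcp",p.round(4),"lane",d[:2].round(4)," toolx",M[:,0].round(3),"y",M[:,1].round(3),"z",M[:,2].round(3),"F",s["ft_force"].round(1),"gap",round(s["finger_gap"],4),"q",s["joint_pos"].round(2)); return s,p,M
def go(x,y,z,yawy):
    """shift/turn fractions to lane point x,y height z with tool y at lane-angle yawy"""
    s,p,M=st(); w=lw(x,y); w[2]=z; d=M.T@(w-p)/.12
    a=lp[2]+yawy; ty=np.array([np.cos(a),np.sin(a),0]); tx=np.array([0,0,-1.]); T=np.c_[tx,ty,np.cross(tx,ty)]
    rv=R.from_matrix(M.T@T).as_rotvec()/(np.pi/4)
    print("shift",d.round(3),"turn",rv.round(3))
E
python3 - <<'E'
from g import *
for a in (0,np.pi): go(-.105,-.13,.2,a)
for a in (np.pi/2,-np.pi/2): go(-.21,0,.2,a)
E
```

```text
t 0.2 tcp [0.1242 0.5357 0.2389] lane [-0.5433  0.5471]  toolx [-0.    -0.001 -1.   ] y [ 0.226  0.974 -0.001] z [ 0.974 -0.226 -0.   ] F [-0.5 -0.  -0.1] gap 0.0855 q [ 1.28  0.3   1.52 -0.    1.32 -0.07]
shift [ 0.328 -5.157  4.311] turn [1.845e+00 1.000e-03 1.000e-03]
t 0.2 tcp [0.1242 0.5357 0.2389] lane [-0.5433  0.5471]  toolx [-0.    -0.001 -1.   ] y [ 0.226  0.974 -0.001] z [ 0.974 -0.226 -0.   ] F [-0.5 -0.  -0.1] gap 0.0855 q [ 1.28  0.3   1.52 -0.    1.32 -0.07]
shift [ 0.328 -5.157  4.311] turn [-2.155e+00 -1.000e-03  1.000e-03]
t 0.2 tcp [0.1242 0.5357 0.2389] lane [-0.5433  0.5471]  toolx [-0.    -0.001 -1.   ] y [ 0.226  0.974 -0.001] z [ 0.974 -0.226 -0.   ] F [-0.5 -0.  -0.1] gap 0.0855 q [ 1.28  0.3   1.52 -0.    1.32 -0.07]
shift [ 0.327 -4.188  3.311] turn [-0.155 -0.     0.001]
t 0.2 tcp [0.1242 0.5357 0.2389] lane [-0.5433  0.5471]  toolx [-0.    -0.001 -1.   ] y [ 0.226  0.974 -0.001] z [ 0.974 -0.226 -0.   ] F [-0.5 -0.  -0.1] gap 0.0855 q [ 1.28  0.3   1.52 -0.    1.32 -0.07]
shift [ 0.327 -4.188  3.311] turn [3.845e+00 1.000e-03 0.000e+00]
```

```bash
python3 -m inch '[0.1,-1,0.84,0,0,0,0, 0.1,-1,0.84,0,0,0,0, 0.1,-1,0.84,0,0,0,0, 0.1,-1,0.84,0,0,0,0]'
python3 -m inch '[0,-1,0.84,0,0,0,0, 0,-1,0.84,0,0,0,0, 0,-1,0.84,0,0,0,0, 0,-1,0.84,0,0,0,0]'
python3 -m inch '[0,-1,0.84,0,0,0,0, 0,-1,0.84,0,0,0,0, 0,-1,0.84,0,0,0,0, 0,-1,0.84,0,0,0,0]'
python3 -m inch '[0,-1,0.84,0,0,0,0, 0,-1,0.84,0,0,0,0, 0,-1,0.84,0,0,0,0, 0,-1,0.84,0,0,0,0]'
python3 -m inch '[0,-1,0.84,0.8,0,0,0, 0,-1,0.84,0.8,0,0,0, 0,-1,0.84,0.8,0,0,0, 0,-1,0.84,0.8,0,0,0, 0,-1,0.84,0.8,0,0,0]'
python3 -c "
from g import *
go(-.105,-.13,.15,0)"
```

```text
clock: 0.6
ee_pos: [0.1965, 0.3929, 0.2269]
eef_rot: [0.18, 1.563, -0.182]
ft_force: [-0.6, 0.4, -0.0]
finger_gap: 0.0856
clock: 1.0
ee_pos: [0.2679, 0.2535, 0.2275]
eef_rot: [0.182, 1.562, -0.182]
ft_force: [0.2, 0.5, 0.7]
finger_gap: 0.0854
clock: 1.4
ee_pos: [0.3392, 0.1137, 0.2275]
eef_rot: [0.183, 1.562, -0.183]
ft_force: [-0.6, 0.6, -0.7]
finger_gap: 0.085
clock: 1.8
ee_pos: [0.4102, -0.0255, 0.2271]
eef_rot: [0.181, 1.563, -0.182]
ft_force: [-0.6, 1.2, 0.5]
finger_gap: 0.0851
clock: 2.3
ee_pos: [0.4803, -0.1623, 0.2266]
eef_rot: [0.672, 1.466, -0.672]
ft_force: [-0.4, 0.7, -0.7]
finger_gap: 0.0854
t 2.3 tcp [ 0.4803 -0.1623  0.2266] lane [-0.1153 -0.1093]  toolx [-0.001  0.001 -1.   ] y [ 0.758  0.652 -0.   ] z [ 0.652 -0.758 -0.001] F [-0.4  0.7 -0.7] gap 0.0854 q [-0.4   0.22  1.66  0.    1.27 -1.11]
shift [ 0.638 -0.067  0.181] turn [ 1.04e+00 -1.00e-03  1.00e-03]
```

```bash
python3 -m inch '[0,-0.07,0.18,1,0,0,0, 0,-0.07,0.18,1,0,0,0, 0,-0.07,0.18,1,0,0,0, 0,-0.07,0.18,1,0,0,0, 0,-0.07,0.18,1,0,0,0]'
python3 -c "
from g import *
go(-.105,-.115,.036,0)
f=manip.grab_frame('wrist'); cv2.imwrite('pics/w1.png',f['pixels'])
f=manip.grab_frame('top'); cv2.imwrite('pics/t1.png',f['pixels'])
"
```

```text
clock: 2.8
ee_pos: [0.4877, -0.1823, 0.2275]
eef_rot: [1.236, 1.192, -1.235]
ft_force: [-0.5, -0.5, -0.5]
finger_gap: 0.0853
t 2.8 tcp [ 0.4877 -0.1823  0.2275] lane [-0.1058 -0.1283]  toolx [ 0.  0. -1.] y [ 0.999 -0.036  0.   ] z [-0.036 -0.999 -0.   ] F [-0.5 -0.5 -0.5] gap 0.0853 q [-0.43  0.24  1.62  0.    1.28 -0.39]
shift [ 1.596  0.015 -0.11 ] turn [ 0.089 -0.    -0.   ]
```

View pics/w1.png

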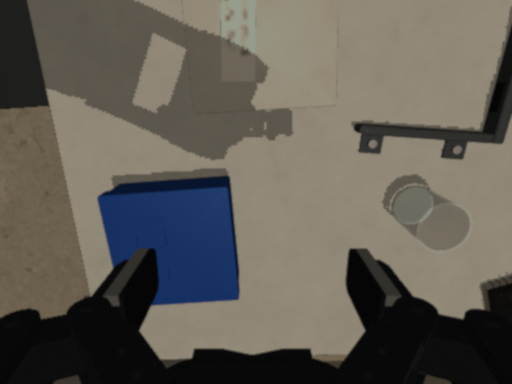

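View pics/t1.png

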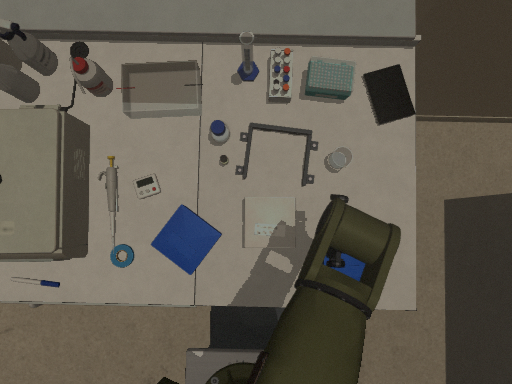

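The wrist view shows the blue look-alike at (170,240), near where the rear finger has to come down. The grey box's right face is at row 108 and the right rail's mouth end at (358,127). I'll come down close to the grey box instead, leaving over 30 mm to the blue one.

```bash
python3 - <<'E'
from g import *
f=manip.grab_frame("top")
print(ray(f,[[322,237],[324,289]],.053).round(3))
go(-.1,-.1,.036,0)
E
```

```text
[[ 0.462 -0.194  0.053]
 [ 0.328 -0.2    0.053]]
t 2.95 tcp [ 0.4877 -0.1828  0.2275] lane [-0.1058 -0.1288]  toolx [ 0.  0. -1.] y [ 1.    -0.028  0.   ] z [-0.028 -1.    -0.   ] F [ 0.3  0.1 -0.2] gap 0.0854 q [-0.43  0.24  1.62  0.    1.28 -0.4 ]
shift [ 1.595  0.067 -0.236] turn [ 0.099 -0.    -0.   ]
```

```bash
python3 -m inch '[0,0.07,-0.24,0.1,0,0,0, 0.3,0.07,-0.24,0.1,0,0,0, 0.6,0.07,-0.24,0.1,0,0,0, 0.9,0.07,-0.24,0.1,0,0,0, 0.9,0.07,-0.24,0.1,0,0,0]'
python3 - <<'E'
from g import *
go(-.1,-.1,.036,0)
f=manip.grab_frame('wrist'); cv2.imwrite('pics/w2.png',f['pixels'])
E
```

```text
clock: 3.45
ee_pos: [0.495, -0.1542, 0.1155]
eef_rot: [1.286, 1.163, -1.292]
ft_force: [-1.1, -0.3, 0.9]
finger_gap: 0.0855
t 3.45 tcp [ 0.495  -0.1542  0.1155] lane [-0.1016 -0.0997]  toolx [-0.007  0.003 -1.   ] y [ 0.994 -0.107 -0.007] z [-0.107 -0.994 -0.002] F [-1.1 -0.3  0.9] gap 0.0855 q [-0.37  0.37  1.73  0.    1.04 -0.27]
shift [0.663 0.018 0.004] turn [-0.002 -0.003  0.009]
```

View pics/w2.png

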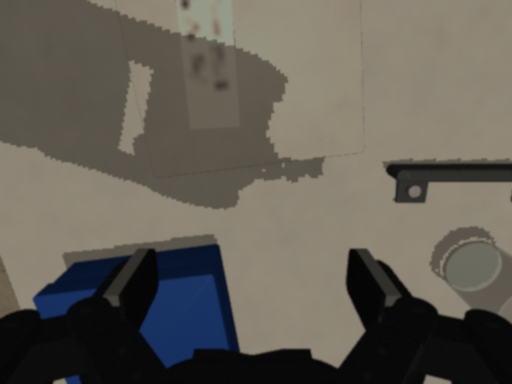

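```bash
python3 - <<'E'
from g import *
s,p,M=st(); f=manip.grab_frame("wrist"); print("cam",f["pose"][:3,3].round(3))
for sg in(-1,1):
  for dx in (0,.008): print(sg,dx,proj(f,p+M@[dx,sg*.0427,0]).round(0))
print(proj(f,[[.462,-.194,.053],[.4365,-.123,.053]]).round(0))
E
```

```text
t 3.5 tcp [ 0.4963 -0.1549  0.1184] lane [-0.1002 -0.1002]  toolx [-0.003  0.001 -1.   ] y [ 0.994 -0.108 -0.003] z [-0.108 -0.994 -0.001] F [-0.4  0.1  0.1] gap 0.0852 q [-0.37  0.37  1.73  0.    1.04 -0.26]
cam [ 0.506 -0.08   0.255]
-1 0 [[159. 259.]]
-1 0.008 [[164. 251.]]
1 0 [[340. 259.]]
1 0.008 [[336. 251.]]
[[208. 267.]
 [153. 173.]]
```

The pad tips project where they appear in the picture. The grey corner agrees too. The blue corner shows about 13 mm nearer than I measured, which still leaves about 20 mm of clearance. I'll go down, then approach.

```bash
python3 -m inch '[0.2,0,0,0,0,0,0, 0.4,0,0,0,0,0,0, 0.6,0,0,0,0,0,0, 0.68,0,0,0,0,0,0, 0.68,0,0,0,0,0,0]'
python3 - <<'E'
from g import *
go(-.1,-.09,.036,0)
f=manip.grab_frame('wrist'); cv2.imwrite('pics/w3.png',f['pixels'])
E
```

```text
clock: 4.05
ee_pos: [0.4973, -0.1559, 0.0384]
eef_rot: [1.292, 1.154, -1.291]
ft_force: [0.8, -0.3, 0.9]
finger_gap: 0.0858
t 4.05 tcp [ 0.4973 -0.1559  0.0384] lane [-0.0991 -0.1011]  toolx [ 0. -0. -1.] y [ 0.994 -0.112  0.   ] z [-0.112 -0.994  0.   ] F [ 0.8 -0.3  0.9] gap 0.0858 q [-0.37  0.5   1.77  0.    0.87 -0.26]
shift [ 0.02  -0.008 -0.092] turn [-0.008  0.    -0.   ]
```

View pics/w3.png

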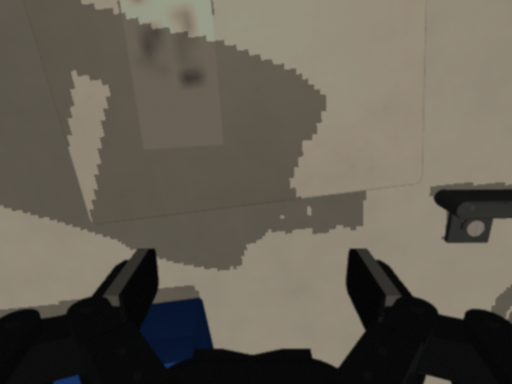

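The wrist view shows the box's right top edge running from (92,223) to (422,183), with the fingers below it and clear of both the rail at (440,200) and the blue box.

```bash
python3 - <<'E'
from g import *
f=manip.grab_frame('wrist')
W=ray(f,[[92,223],[422,183]],.053)
for w in W: print(w.round(4),rel(lp,np.array([w[0],w[1],0])).round(4))
d=W[1]-W[0]; print(np.linalg.norm(d),np.arctan2(d[1],d[0])-lp[2])
R_=ray(f,[[437,196]],.022)[0]; print("rail mouth",rel(lp,np.array([R_[0],R_[1],0])).round(4))
E
```

```text
[ 0.4363 -0.1248  0.053 ] [-0.163  -0.0766  0.1061]
[ 0.5699 -0.1228  0.053 ] [-0.0304 -0.0605  0.1061]
0.13356080799379094 0.12079179368992567
rail mouth [-0.0049 -0.0763  0.1061]
```

```bash
python3 -m inch '[0.02,-0.01,-0.05,0,0,0,0, 0.02,-0.01,-0.09,0,0,0,0, 0.02,-0.01,-0.13,0,0,0,0, 0.02,-0.01,-0.16,0,0,0,0, 0.02,-0.01,-0.19,0,0,0,0]'
python3 - <<'E'
from g import *
go(-.1,-.074,.036,0)
f=manip.grab_frame('wrist'); cv2.imwrite('pics/w4.png',f['pixels'])
E
```

```text
clock: 4.65
ee_pos: [0.4984, -0.1329, 0.0355]
eef_rot: [1.292, 1.153, -1.292]
ft_force: [-1.1, -2.3, 1.1]
finger_gap: 0.0858
t 4.65 tcp [ 0.4984 -0.1329  0.0355] lane [-0.1004 -0.0781]  toolx [ 0. -0. -1.] y [ 0.994 -0.113  0.   ] z [-0.113 -0.994  0.   ] F [-1.1 -2.3  1.1] gap 0.0858 q [-0.33  0.49  1.78 -0.    0.86 -0.22]
shift [-0.004  0.003 -0.034] turn [-0.009  0.    -0.   ]
```

View pics/w4.png

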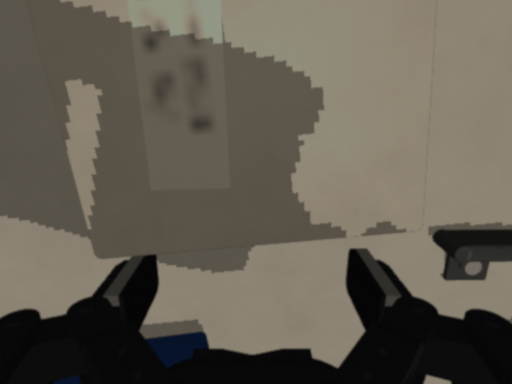

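```bash
cat > e.py <<'E'
from g import *
def edge(f,a,b):
    W=ray(f,[a,b],.053); L=[rel(lp,np.array([w[0],w[1],0]))[:2] for w in W]; d=L[1]-L[0]; t=np.arctan2(d[1],d[0])
    m=(L[0]+L[1])/2; c=m+.0665*np.array([-np.sin(t),np.cos(t)])
    print("edge",np.round(L,4).tolist(),"len",np.linalg.norm(d).round(4),"yaw",t.round(4),"centre",c.round(4))
E
python3 - <<'E'
from e import *
f=manip.grab_frame('wrist'); edge(f,[97,257],[420,230])
E
```

```text
edge [[-0.163, -0.0666], [-0.032, -0.0555]] len 0.1315 yaw 0.0847 centre [-0.1032  0.0052]
```

```bash
python3 -m inch '[0,0,-0.02,0,0,0,0, 0,0,-0.04,0,0,0,0, 0,0,-0.05,0,0,0,0, 0,0,-0.06,0,0,0,0, 0,0,-0.06,0,0,0,0]'
python3 - <<'E'
from e import *
go(-.1,-.074,.036,0)
f=manip.grab_frame('wrist'); cv2.imwrite('pics/w5.png',f['pixels'])
E
```

```text
clock: 5.25
ee_pos: [0.4991, -0.1258, 0.0353]
eef_rot: [1.293, 1.153, -1.293]
ft_force: [-0.3, -1.1, 1.5]
finger_gap: 0.0858
t 5.25 tcp [ 0.4991 -0.1258  0.0353] lane [-0.1004 -0.071 ]  toolx [-0.  0. -1.] y [ 0.994 -0.114 -0.   ] z [-0.114 -0.994 -0.   ] F [-0.3 -1.1  1.5] gap 0.0858 q [-0.32  0.49  1.79  0.    0.86 -0.2 ]
shift [-0.006  0.004  0.025] turn [-0.01 -0.    0.  ]
```

View pics/w5.png

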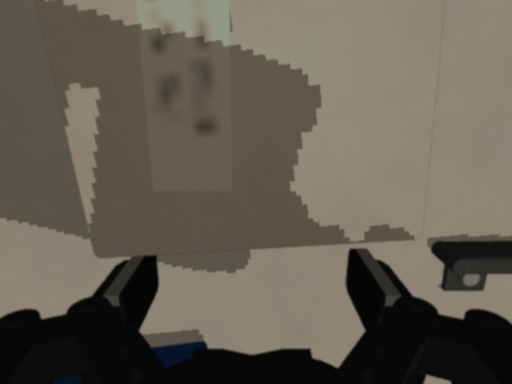

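The right-side push moved the box left more than it turned it. Yaw is now about 0.06 rad and the centre about +10 mm. The remaining turn has to come from the left side, at the far-left corner, which also brings the box back to the middle. I'll back off, lift, and cross over with the fingers shut, because the blue box limits the room on the left.

```bash
python3 - <<'E'
from e import *
f=manip.grab_frame('wrist'); edge(f,[95,257],[420,238])
f=manip.grab_frame('top'); 
for uv in ([221,238],[183,205]): 
  w=ray(f,[uv],.053)[0]; print(w.round(3),rel(lp,np.array([w[0],w[1],0]))[:2].round(3))
E
python3 -m inch '[0,0,0.1,0,0,0,0, -0.4,0,0.15,0,0,0,0, -0.8,0,0.15,0,0,0,0, -1,0,0.15,0,0,0,1, -1,0,0.15,0,0,0,1]' 
python3 -c "
from e import *
print(manip.tip_reach)
f=manip.grab_frame('top'); cv2.imwrite('pics/t6.png',f['pixels'])
go(-.055,.11,.14,0)"
```

```text
edge [[-0.1638, -0.0598], [-0.0316, -0.0523]] len 0.1324 yaw 0.0569 centre [-0.1015  0.0104]
[0.454 0.07  0.053] [-0.166  0.119]
[0.538 0.172 0.053] [-0.094  0.229]
clock: 5.9
ee_pos: [0.4983, -0.145, 0.1589]
eef_rot: [1.294, 1.147, -1.289]
ft_force: [-0.9, 0.1, -1.0]
finger_gap: 0.0592
0.008
t 5.95 tcp [ 0.4975 -0.1446  0.1566] lane [-0.1001 -0.0898]  toolx [ 0.003 -0.001 -1.   ] y [ 0.993 -0.114  0.003] z [-0.114 -0.993  0.001] F [-0.  -0.1 -0.4] gap 0.0516 q [-0.35  0.31  1.71  0.    1.12 -0.24]
shift [ 0.138  0.361 -1.668] turn [-0.011  0.001 -0.004]
```

View pics/t6.png

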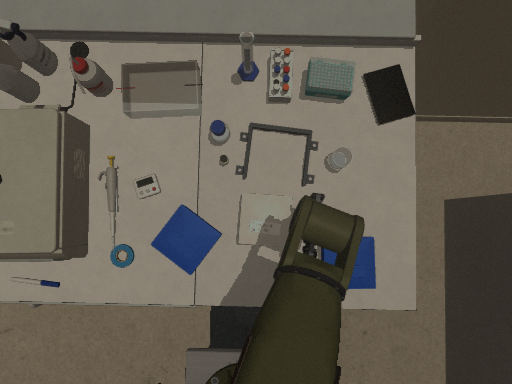

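```bash
python3 -m inch '[0,0.36,-1,0,0,0,1, 0,0.36,-1,0,0,0,1, 0,0.36,-1,0,0,0,1, 0,0.36,-1,0,0,0,1]'
python3 -m inch '[0,0,-0.65,0,0,0,1, 0,0,-0.65,0,0,0,1, 0,0,-0.65,0,0,0,1]'
python3 - <<'E'
from e import *
go(-.055,.115,.045,0)
f=manip.grab_frame('wrist'); cv2.imwrite('pics/w7.png',f['pixels'])
f=manip.grab_frame('top'); cv2.imwrite('pics/t7.png',cv2.resize(f['pixels'][110:260,200:350],None,fx=4,fy=4,interpolation=cv2.INTER_CUBIC))
E
```

```text
clock: 6.35
ee_pos: [0.554, -0.027, 0.1534]
eef_rot: [1.289, 1.157, -1.292]
ft_force: [-0.2, -0.4, -0.3]
finger_gap: 0.0002
clock: 6.65
ee_pos: [0.562, 0.0499, 0.1538]
eef_rot: [1.29, 1.156, -1.292]
ft_force: [-0.3, -0.5, -0.4]
finger_gap: 0.0001
t 6.65 tcp [0.562  0.0499 0.1538] lane [-0.0565  0.1104]  toolx [-0.002  0.    -1.   ] y [ 0.994 -0.111 -0.002] z [-0.111 -0.994 -0.   ] F [-0.3 -0.5 -0.4] gap 0.0001 q [0.02 0.42 1.57 0.   1.16 0.13]
shift [ 0.906  0.014 -0.038] turn [-0.007 -0.     0.003]
```

View pics/w7.png

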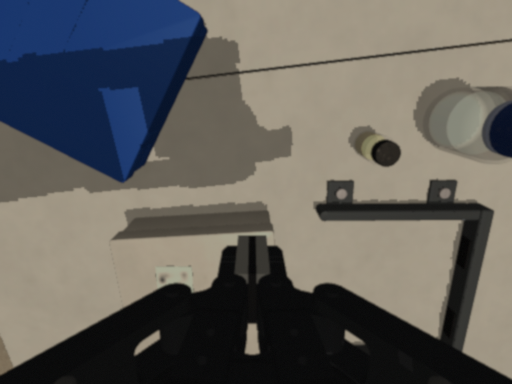

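View pics/t7.png

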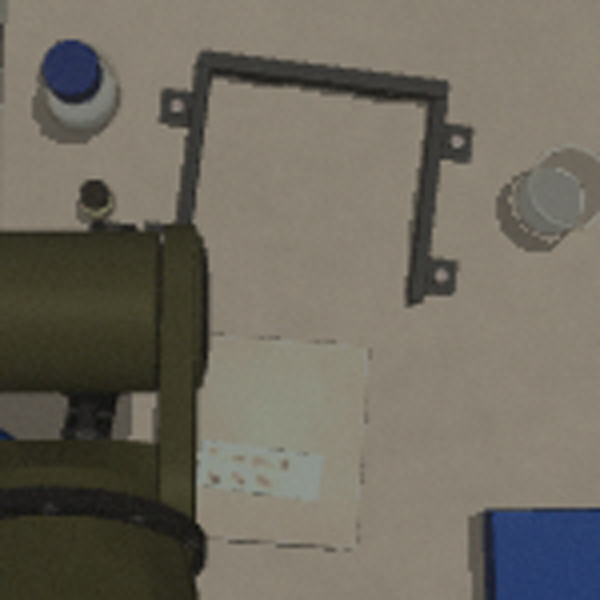

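The wrist view shows the box's left top edge from (112,241) to (275,232). The finger tip at (252,237) is in front of it, and the left rail's mouth end is at (318,210).

```bash
python3 - <<'E'
from e import *
f=manip.grab_frame('wrist'); 
W=ray(f,[[112,241],[275,232]],.053); L=[rel(lp,np.array([w[0],w[1],0]))[:2] for w in W]; d=L[1]-L[0]; t=np.arctan2(d[1],d[0])
print(np.round(L,4).tolist(),np.linalg.norm(d),t,((L[0]+L[1])/2-.0665*np.array([-np.sin(t),np.cos(t)])).round(4))
w=ray(f,[[318,206]],.022)[0];print(rel(lp,np.array([w[0],w[1],0])).round(4))
f=manip.grab_frame('top')
W=ray(f,np.array([[371,350],[357,549]])/4+[200,110],.053);L=[rel(lp,np.array([w[0],w[1],0]))[:2] for w in W];print(np.round(L,4).tolist())
E
```

```text
[[-0.1687, 0.0684], [-0.0371, 0.0755]] 0.13180010861547128 0.053948620138235516 [-0.0993  0.0055]
[0.0027 0.0861 0.1061]
[[-0.0376, -0.0542], [-0.1675, -0.0608]]
```

```bash
python3 - <<'E'
from e import *
s,p,M=st(); f=manip.grab_frame('wrist')
for dx in(0,.008,.021): print(dx,proj(f,p+M@[dx,0,-.011]).round(0),proj(f,p+M@[dx,0,.011]).round(0))
E
python3 -m inch '[0.3,0.04,0,0,0,0,1, 0.6,0.04,0,0,0,0,1, 0.92,0.04,0,0,0,0,1, 0.92,0.04,0,0,0,0,1]'
python3 - <<'E'
from e import *
go(-.05,.08,.045,0)
f=manip.grab_frame('wrist'); cv2.imwrite('pics/w8.png',f['pixels'])
E
```

```text
t 6.85 tcp [0.5622 0.0468 0.1546] lane [-0.056   0.1073]  toolx [-0.001 -0.    -1.   ] y [ 0.993 -0.115 -0.001] z [-0.115 -0.993  0.   ] F [-0.5  0.3 -0.8] gap 0.0002 q [ 0.02  0.41  1.57 -0.    1.16  0.13]
0 [[250. 237.]] [[250. 279.]]
0.008 [[250. 230.]] [[250. 270.]]
0.021 [[250. 220.]] [[250. 258.]]
clock: 7.3
ee_pos: [0.5646, 0.0464, 0.0404]
eef_rot: [1.289, 1.158, -1.3]
ft_force: [0.1, 0.4, 0.8]
finger_gap: -0.0002
t 7.3 tcp [0.5646 0.0464 0.0404] lane [-0.0536  0.1072]  toolx [-0.008 -0.    -1.   ] y [ 0.993 -0.115 -0.008] z [-0.115 -0.993  0.001] F [0.1 0.4 0.8] gap -0.0002 q [ 0.02  0.58  1.63 -0.    0.94  0.13]
shift [-0.038  0.031  0.226] turn [-0.012  0.001  0.01 ]
```

View pics/w8.png

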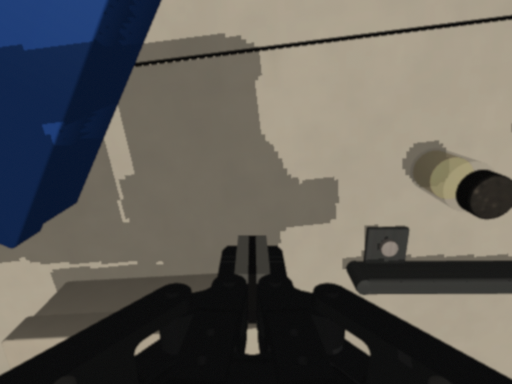

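```bash
python3 -m inch '[-0.03,0.03,0.08,0,0,0,1, -0.03,0.03,0.13,0,0,0,1, -0.03,0.03,0.17,0,0,0,1, -0.03,0.03,0.2,0,0,0,1, -0.03,0.03,0.22,0,0,0,1]'
python3 - <<'E'
from e import *
go(-.05,.08,.045,0)
f=manip.grab_frame('top'); cv2.imwrite('pics/t9.png',cv2.resize(f['pixels'][110:260,200:350],None,fx=4,fy=4,interpolation=cv2.INTER_CUBIC))
E
```

```text
clock: 7.85
ee_pos: [0.5681, 0.0205, 0.0492]
eef_rot: [1.293, 1.152, -1.292]
ft_force: [1.1, 1.3, 0.7]
finger_gap: -0.0008
t 7.85 tcp [0.5681 0.0205 0.0492] lane [-0.0473  0.0818]  toolx [ 0.001  0.    -1.   ] y [ 0.994 -0.114  0.001] z [-0.114 -0.994 -0.   ] F [1.1 1.3 0.7] gap -0.0008 q [-0.03  0.56  1.63  0.    0.95  0.09]
shift [ 0.035 -0.022  0.015] turn [-0.01  -0.    -0.001]
```

View pics/t9.png

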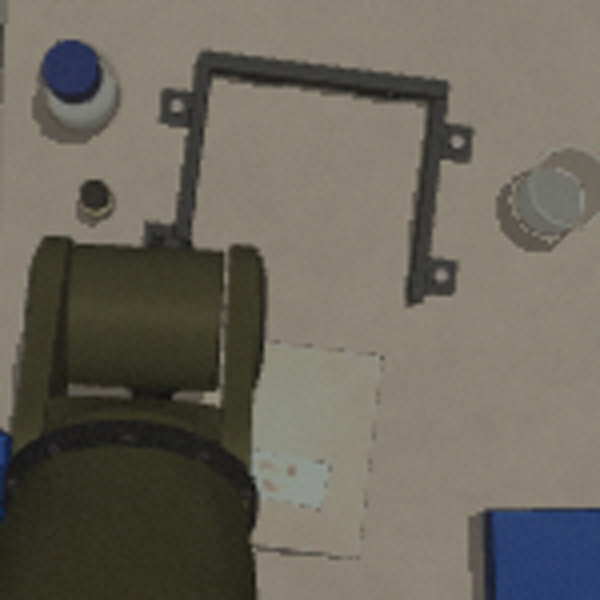

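```bash
cat >> e.py <<'E'
def redge(f,far,near,s=4,o=(200,110)):
    W=ray(f,np.array([near,far])/s+np.array(o),.053);L=[rel(lp,np.array([w[0],w[1],0]))[:2] for w in W];d=L[1]-L[0];t=np.arctan2(d[1],d[0])
    print("R",np.round(L,4).tolist(),np.linalg.norm(d).round(4),"yaw",t.round(4),"c",((L[0]+L[1])/2+.0665*np.array([-np.sin(t),np.cos(t)])).round(4))
E
python3 - <<'E'
from e import *
f=manip.grab_frame('top'); redge(f,[382,355],[360,556])
E
```

```text
R [[-0.1717, -0.0633], [-0.04, -0.0618]] 0.1317 yaw 0.0116 c [-0.1066  0.0039]
```

```bash
python3 -m inch '[0.03,-0.02,0.01,0,0,0,1, 0.03,-0.02,0.02,0,0,0,1, 0.03,-0.02,0.03,0,0,0,1, 0.03,-0.02,0.03,0,0,0,1]'
python3 -m inch '[0,0,-0.1,0,0,0,1, 0,0,-0.15,0,0,0,1, -0.4,0,-0.15,0,0,0,1, -0.8,0,-0.15,0,0,0,1, -1,0,-0.15,0,0,0,1]'
python3 - <<'E'
from e import *
go(-.22,0,.16,-np.pi/2)
go(-.22,0,.16,np.pi/2)
f=manip.grab_frame('top'); cv2.imwrite('pics/t10.png',cv2.resize(f['pixels'][110:260,200:350],None,fx=4,fy=4,interpolation=cv2.INTER_CUBIC))
E
```

```text
clock: 8.35
ee_pos: [0.5649, 0.0174, 0.0447]
eef_rot: [1.292, 1.153, -1.293]
ft_force: [-0.6, 0.3, 0.8]
finger_gap: 0.0001
clock: 8.85
ee_pos: [0.5681, 0.0362, 0.169]
eef_rot: [1.294, 1.15, -1.288]
ft_force: [0.5, 0.3, -0.7]
finger_gap: 0.0003
t 8.85 tcp [0.5681 0.0362 0.169 ] lane [-0.049   0.0974]  toolx [ 0.005 -0.    -1.   ] y [ 0.994 -0.113  0.005] z [-0.113 -0.994 -0.   ] F [ 0.5  0.3 -0.7] gap 0.0003 q [-0.    0.41  1.55 -0.    1.18  0.11]
shift [ 0.068 -1.419  0.822] turn [ 1.991 -0.005 -0.004]
t 8.85 tcp [0.5681 0.0362 0.169 ] lane [-0.049   0.0974]  toolx [ 0.005 -0.    -1.   ] y [ 0.994 -0.113  0.005] z [-0.113 -0.994 -0.   ] F [ 0.5  0.3 -0.7] gap 0.0003 q [-0.    0.41  1.55 -0.    1.18  0.11]
shift [ 0.068 -1.419  0.822] turn [-2.009  0.004 -0.005]
```

View pics/t10.png

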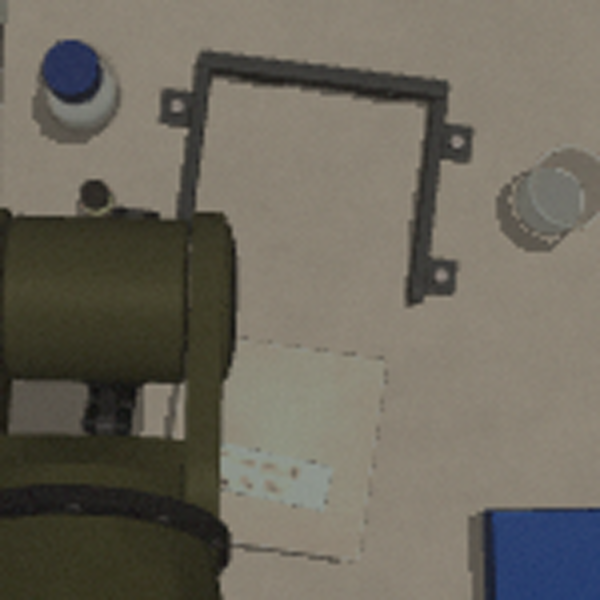

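```bash
python3 -m inch '[0,-0.7,0.41,-0.5,0,0,0, 0,-1,0.58,-0.8,0,0,0, 0,-1,0.58,-0.9,0,0,0, 0,-1,0.58,-0.9,0,0,0, 0,-1,0.58,-0.9,0,0,0]'
python3 -c "
from g import *
go(-.22,0,.16,np.pi/2)"
```

```text
clock: 9.4
ee_pos: [0.4394, -0.02, 0.1651]
eef_rot: [0.758, 1.434, -0.758]
ft_force: [-0.5, -0.3, 0.7]
finger_gap: 0.072
t 9.4 tcp [ 0.4394 -0.02    0.1651] lane [-0.171   0.0279]  toolx [ 0.001 -0.    -1.   ] y [0.826 0.563 0.   ] z [ 0.563 -0.826  0.   ] F [-0.5 -0.3  0.7] gap 0.072 q [-0.13  0.14  1.9  -0.    1.1  -0.73]
shift [ 0.043 -0.462 -0.087] turn [-1.103e+00  1.000e-03 -0.000e+00]
```

```bash
python3 -m inch '[0,-0.46,-0.09,-0.3,0,0,0, 0,-0.46,-0.09,-0.6,0,0,0, 0,-0.46,-0.09,-0.9,0,0,0, 0,-0.46,-0.09,-1,0,0,0, 0,-0.46,-0.09,-1,0,0,0]'
python3 -m inch '[0,0,0,-0.1,0,0,0, 0,0,0,-0.1,0,0,0]'
python3 - <<'E'
from e import *
go(-.21,0,.036,np.pi/2)
f=manip.grab_frame('wrist'); cv2.imwrite('pics/w11.png',f['pixels'])
f=manip.grab_frame('top'); cv2.imwrite('pics/t11.png',cv2.resize(f['pixels'][110:260,200:350],None,fx=4,fy=4,interpolation=cv2.INTER_CUBIC))
E
```

```text
clock: 9.9
ee_pos: [0.3882, -0.0416, 0.1649]
eef_rot: [0.174, 1.564, -0.174]
ft_force: [0.1, 0.2, 0.4]
finger_gap: 0.0857
clock: 10.1
ee_pos: [0.3882, -0.0416, 0.1648]
eef_rot: [0.116, 1.568, -0.116]
ft_force: [0.4, 0.1, 0.1]
finger_gap: 0.0859
t 10.1 tcp [ 0.3882 -0.0416  0.1648] lane [-0.2197  0.001 ]  toolx [-0. -0. -1.] y [ 0.147  0.989 -0.   ] z [ 0.989 -0.147 -0.   ] F [0.4 0.1 0.1] gap 0.0859 q [-0.2   0.03  2.03 -0.    1.09 -1.62]
shift [ 1.073 -0.005  0.081] turn [-0.053 -0.     0.   ]
```

View pics/w11.png

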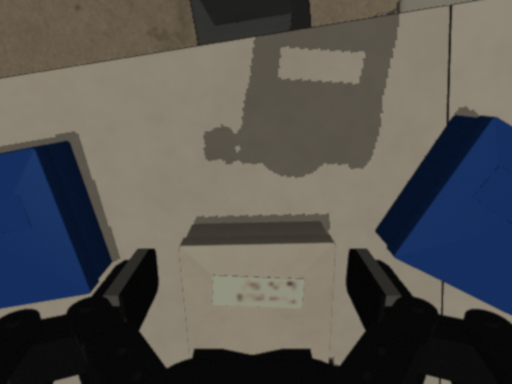

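View pics/t11.png

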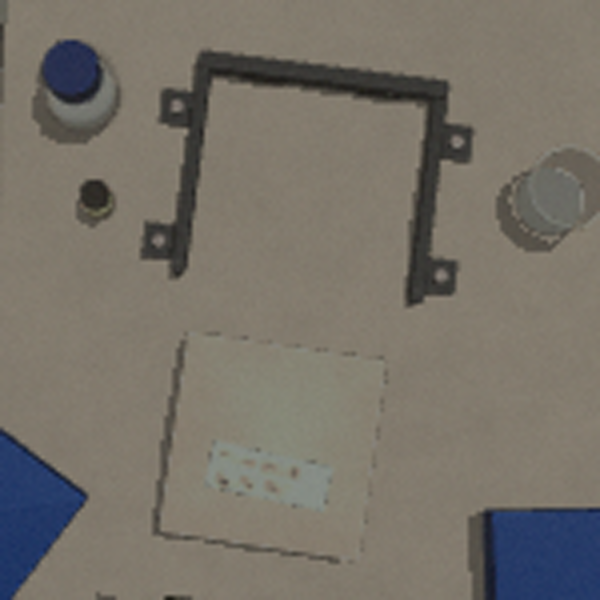

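The top view shows the box square in front of the mouth. Its top corners are at crop (187,333), (385,358), (360,560) and (158,533). The bystanders have not moved.

```bash
python3 - <<'E'
from e import *
f=manip.grab_frame('top')
bp,W,r=boxfit(f,np.array([[187,333],[385,358],[360,560],[158,533]])/4+[200,110]); print(rel(lp,bp).round(4),r.round(4))
l2,e=lane(f,lp,(238,115,80,75)); print(l2.round(4),e,rel(l2,bp).round(4))
f=manip.grab_frame('wrist')
W=ray(f,[[182,245],[335,241]],.053); L=[rel(lp,np.array([w[0],w[1],0]))[:2] for w in W]; d=L[0]-L[1]; print(np.round(L,4).tolist(),np.linalg.norm(d))
E
```

```text
[-0.1079  0.0021 -0.0054] [ 0.0009  0.0012 -0.0001 -0.0008 -0.0005 -0.0004 -0.0003 -0.    ]
[ 0.6065 -0.0659 -0.1061] 0.027403918077034736 [-0.1079  0.0021 -0.0054]
[[-0.1719, -0.0602], [-0.1699, 0.0692]] 0.1294245547929727
```

```bash
python3 -m inch '[0.3,0,0.05,-0.05,0,0,0, 0.6,0,0.05,-0.05,0,0,0, 0.9,0,0.05,-0.05,0,0,0, 1,0,0.05,-0.05,0,0,0, 1,0,0.05,-0.05,0,0,0]'
python3 -c "
from g import *
go(-.19,0.002,.036,np.pi/2)
f=manip.grab_frame('wrist'); cv2.imwrite('pics/w12.png',f['pixels'])"
```

```text
clock: 10.8
ee_pos: [0.3931, -0.0427, 0.0434]
eef_rot: [0.088, 1.573, -0.087]
ft_force: [0.0, -0.1, 1.1]
finger_gap: 0.0855
t 10.8 tcp [ 0.3931 -0.0427  0.0434] lane [-0.2147  0.0005]  toolx [-0.004  0.001 -1.   ] y [0.111 0.994 0.   ] z [ 0.994 -0.111 -0.004] F [ 0.  -0.1  1.1] gap 0.0855 q [-0.2   0.27  2.1  -0.    0.77 -1.66]
shift [0.061 0.014 0.206] turn [-0.007 -0.005 -0.   ]
```

View pics/w12.png

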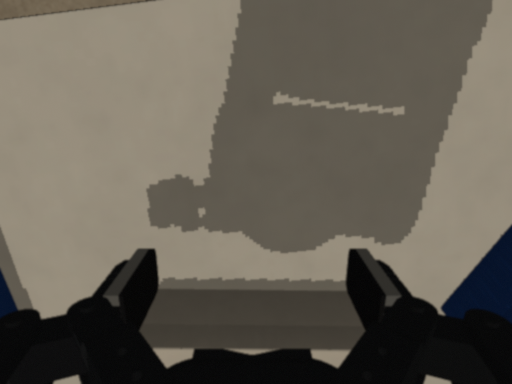

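```bash
python3 -m inch '[0.06,0.01,0.08,-0.01,0,0,0, 0.06,0.01,0.16,-0.01,0,0,0, 0.06,0.01,0.22,-0.01,0,0,0, 0.06,0.01,0.27,-0.01,0,0,0, 0.06,0.01,0.32,-0.01,0,0,0]'
python3 -m inch '[0,0,0.05,0,0,0,0, 0,0,0.1,0,0,0,0, 0,0,0.15,0,0,0,0, 0,0,0.2,0,0,0,0, 0,0,0.25,0,0,0,0]'
python3 - <<'E'
from e import *
go(-.07,0.002,.036,np.pi/2)
f=manip.grab_frame('wrist'); cv2.imwrite('pics/w13.png',f['pixels'])
f=manip.grab_frame('top'); cv2.imwrite('pics/t13.png',cv2.resize(f['pixels'][110:260,200:350],None,fx=4,fy=4,interpolation=cv2.INTER_CUBIC))
E
```

```text
clock: 11.35
ee_pos: [0.4327, -0.046, 0.0381]
eef_rot: [0.08, 1.57, -0.08]
ft_force: [-3.6, 1.1, 2.4]
finger_gap: 0.0853
clock: 11.85
ee_pos: [0.4627, -0.049, 0.0377]
eef_rot: [0.08, 1.569, -0.08]
ft_force: [-3.9, 1.5, 2.9]
finger_gap: 0.0855
t 11.85 tcp [ 0.4627 -0.049   0.0377] lane [-0.1448  0.0015]  toolx [-0.  0. -1.] y [0.102 0.995 0.   ] z [ 0.995 -0.102 -0.   ] F [-3.9  1.5  2.9] gap 0.0855 q [-0.18  0.4   1.92  0.    0.81 -1.65]
shift [0.014 0.001 0.623] turn [ 0.005 -0.    -0.   ]
```

View pics/t13.png

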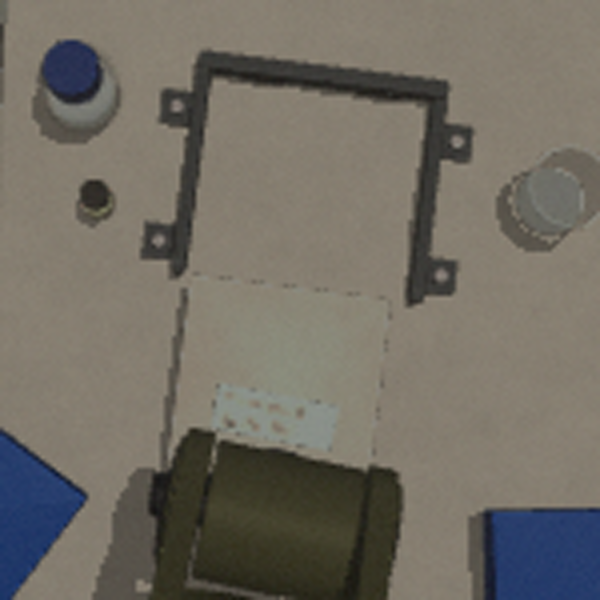

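View pics/w13.png

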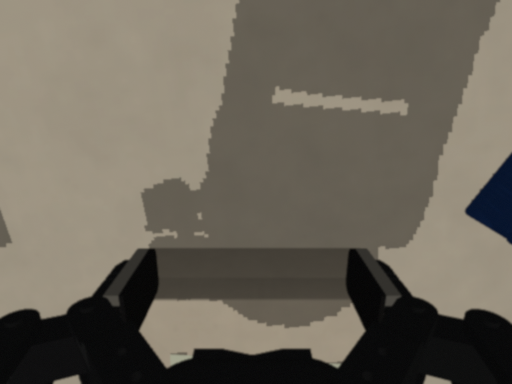

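The far corners are at crop (190,275) and (389,300), with the front edge just at the mouth. I'll measure the offset before going in.

```bash
cat >> e.py <<'E'
def far(f,l,r,s=4,o=(200,110)):
    W=ray(f,np.array([l,r])/s+np.array(o),.053);L=[rel(lp,np.array([w[0],w[1],0]))[:2] for w in W];d=L[0]-L[1];t=np.arctan2(-d[0],d[1])
    print("far",np.round(L,4).tolist(),np.linalg.norm(d).round(4),"yaw",t.round(4),"c",((L[0]+L[1])/2-.0665*np.array([np.cos(t),np.sin(t)])).round(4))
E
python3 - <<'E'
from e import *
f=manip.grab_frame('top'); far(f,[190,275],[389,300]); redge(f,[389,300],[373,460])
overlay(f,lp,None,"pics/o13.png",(230,160,80,60),8)
E
```

```text
far [[-0.0036, 0.0699], [-0.0035, -0.062]] 0.1319 yaw 0.0013 c [-0.07    0.0038]
R [[-0.1088, -0.0642], [-0.0035, -0.062]] 0.1054 yaw 0.0209 c [-0.0575  0.0034]
```

View pics/o13.png

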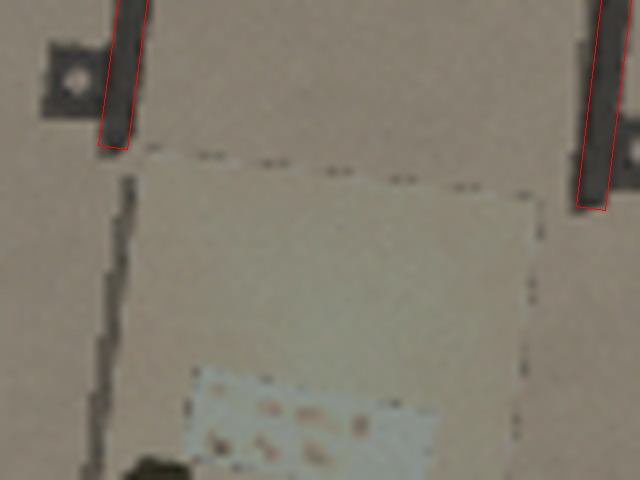

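The box is about 3.6 mm left of the middle and square. I'll push on at a slight slant to bring it back.

```bash
python3 -m inch '[0.01,-0.01,0.06,0,0,0,0, 0.01,-0.017,0.12,0,0,0,0, 0.01,-0.025,0.18,0,0,0,0, 0.01,-0.033,0.24,0,0,0,0, 0.01,-0.04,0.3,0,0,0,0]'
python3 - <<'E'
from e import *
go(-.07,-0.002,.036,np.pi/2)
f=manip.grab_frame('top'); overlay(f,lp,None,"pics/o14.png",(230,140,80,60),8)
E
```

```text
clock: 12.5
ee_pos: [0.4982, -0.0576, 0.0364]
eef_rot: [0.08, 1.569, -0.08]
ft_force: [-1.8, -0.1, -1.0]
finger_gap: 0.0854
t 12.5 tcp [ 0.4982 -0.0576  0.0364] lane [-0.1086 -0.0033]  toolx [-0. -0. -1.] y [ 0.102  0.995 -0.   ] z [ 0.995 -0.102 -0.   ] F [-1.8 -0.1 -1. ] gap 0.0854 q [-0.19  0.47  1.82 -0.    0.85 -1.66]
shift [0.003 0.009 0.322] turn [ 0.005 -0.     0.   ]
```

View pics/o14.png

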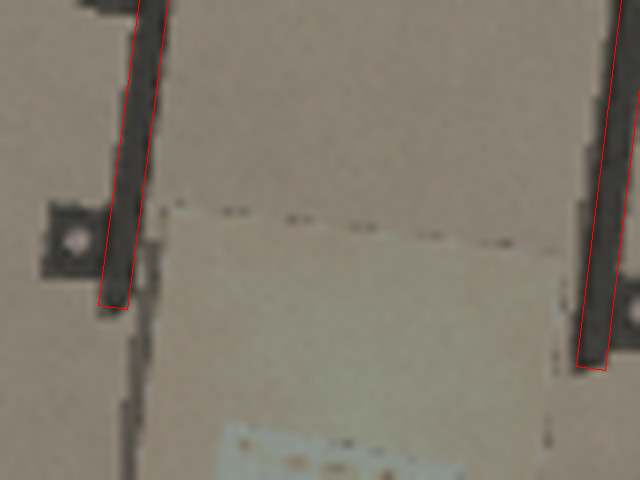

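```bash
python3 - <<'E'
from e import *
f=manip.grab_frame('top'); far(f,[167,202],[563,252],8,(230,140)); redge(f,[563,252],[548,440],8,(230,140))
W=ray(f,np.array([[145,200],[588,200],[604,100],[157,100]])/8+np.array([230,140]),.022)
for w in W: print(rel(lp,np.array([w[0],w[1],0]))[:2].round(4))
E
```

```text
far [[0.033, 0.0656], [0.033, -0.0659]] 0.1315 yaw 0.0002 c [-0.0335 -0.0002]
R [[-0.0292, -0.0684], [0.033, -0.0659]] 0.0622 yaw 0.0405 c [-0.0008 -0.0007]
[0.0366 0.074 ]
[ 0.0556 -0.0751]
[ 0.0903 -0.0765]
[0.0711 0.0743]
```

Centred (y ≈ 0) and square. I'll push straight on.

```bash
python3 -m inch '[0,0,0.06,0,0,0,0, 0,0,0.12,0,0,0,0, 0,0,0.18,0,0,0,0, 0,0,0.24,0,0,0,0, 0,0,0.3,0,0,0,0]'
python3 - <<'E'
from e import *
go(-.0,-0.002,.036,np.pi/2)
f=manip.grab_frame('top'); overlay(f,lp,None,"pics/o15.png",(230,125,80,60),8)
E
```

```text
clock: 13.1
ee_pos: [0.534, -0.0612, 0.0365]
eef_rot: [0.08, 1.569, -0.08]
ft_force: [-2.6, -0.1, 0.7]
finger_gap: 0.0853
t 13.1 tcp [ 0.534  -0.0612  0.0365] lane [-0.0726 -0.003 ]  toolx [-0. -0. -1.] y [ 0.102  0.995 -0.   ] z [ 0.995 -0.102 -0.   ] F [-2.6 -0.1  0.7] gap 0.0853 q [-0.18  0.53  1.72 -0.    0.89 -1.65]
shift [0.004 0.006 0.605] turn [ 0.005 -0.     0.   ]
```

View pics/o15.png

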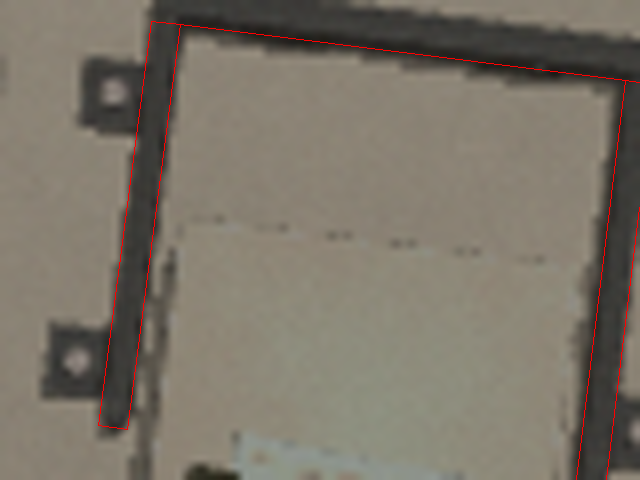

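```bash
python3 - <<'E'
from e import *
f=manip.grab_frame('top'); far(f,[181,216],[585,264],8,(230,125))
E
python3 -m inch '[0,0,0.06,0,0,0,0, 0,0,0.12,0,0,0,0, 0,0,0.18,0,0,0,0, 0,0,0.24,0,0,0,0, 0,0,0.3,0,0,0,0]'
python3 - <<'E'
from e import *
go(-.0,-0.002,.036,np.pi/2)
f=manip.grab_frame('top'); overlay(f,lp,None,"pics/o16.png",(230,125,80,60),8)
E
```

```text
far [[0.0685, 0.0655], [0.0695, -0.0688]] 0.1343 yaw 0.0072 c [ 0.0025 -0.0021]
clock: 13.7
ee_pos: [0.5698, -0.0648, 0.0364]
eef_rot: [0.08, 1.569, -0.08]
ft_force: [-2.5, 0.5, 0.4]
finger_gap: 0.0853
t 13.7 tcp [ 0.5698 -0.0648  0.0364] lane [-0.0367 -0.0029]  toolx [-0. -0. -1.] y [ 0.102  0.995 -0.   ] z [ 0.995 -0.102 -0.   ] F [-2.5  0.5  0.4] gap 0.0853 q [-0.18  0.59  1.62 -0.    0.93 -1.65]
shift [0.004 0.006 0.305] turn [ 0.005 -0.     0.   ]
```

View pics/o16.png

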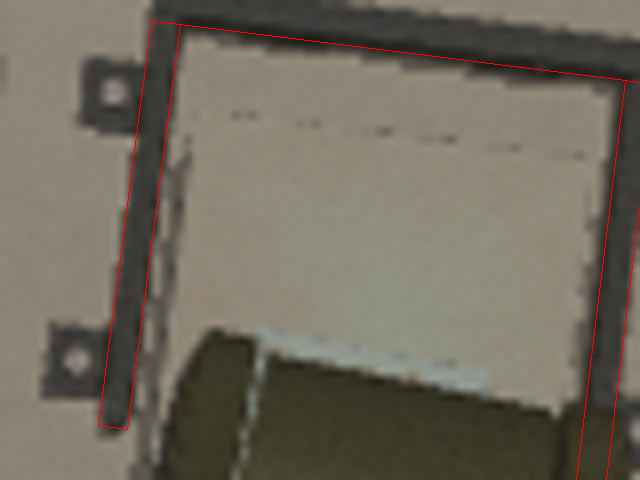

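```bash
python3 - <<'E'
from e import *
f=manip.grab_frame('top'); far(f,[197,113],[601,161],8,(230,125))
E
python3 -m inch '[0,0.005,0.05,0,0,0,0, 0,0.01,0.1,0,0,0,0, 0,0.013,0.15,0,0,0,0, 0,0.017,0.2,0,0,0,0, 0,0.017,0.23,0,0,0,0]'
python3 - <<'E'
from e import *
go(-.0,-0.002,.036,np.pi/2)
f=manip.grab_frame('top'); overlay(f,lp,None,"pics/o17.png",(230,115,80,60),8)
E
```

```text
far [[0.1033, 0.0646], [0.1043, -0.07]] 0.1346 yaw 0.0067 c [ 0.0373 -0.0031]
clock: 14.3
ee_pos: [0.5974, -0.0655, 0.0364]
eef_rot: [0.08, 1.569, -0.08]
ft_force: [-3.4, 1.2, 1.6]
finger_gap: 0.0859
t 14.3 tcp [ 0.5974 -0.0655  0.0364] lane [-0.0091 -0.0006]  toolx [ 0.  0. -1.] y [0.102 0.995 0.   ] z [ 0.995 -0.102  0.   ] F [-3.4  1.2  1.6] gap 0.0859 q [-0.17  0.64  1.53  0.    0.97 -1.64]
shift [ 0.004 -0.012  0.076] turn [ 0.005  0.    -0.   ]
```

View pics/o17.png

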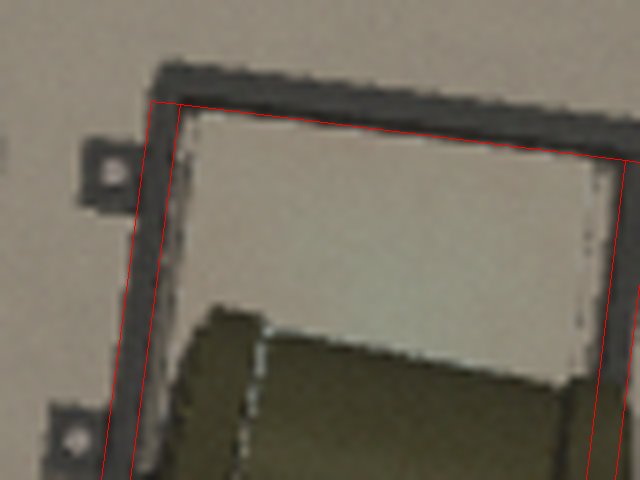

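The box is centred, with about 8–9 mm left to the pads. I'll creep in and watch the force.

```bash
python3 -m inch '[0,0,0.02,0,0,0,0, 0,0,0.035,0,0,0,0, 0,0,0.05,0,0,0,0, 0,0,0.06,0,0,0,0, 0,0,0.065,0,0,0,0]'
python3 -m inch '[0,0,0.01,0,0,0,0, 0,0,0.01,0,0,0,0, 0,0,0.015,0,0,0,0]'
python3 - <<'E'
from e import *
st()
f=manip.grab_frame('top'); overlay(f,lp,None,"pics/o18.png",(230,115,80,60),8)
E
```

```text
clock: 14.85
ee_pos: [0.6047, -0.0664, 0.0365]
eef_rot: [0.08, 1.569, -0.08]
ft_force: [-2.6, 0.4, 0.8]
finger_gap: 0.0852
clock: 15.15
ee_pos: [0.6052, -0.0664, 0.0364]
eef_rot: [0.081, 1.573, -0.08]
ft_force: [-17.1, 2.3, 9.9]
finger_gap: 0.0854
t 15.15 tcp [ 0.6052 -0.0664  0.0364] lane [-0.0012 -0.0006]  toolx [-0.003  0.    -1.   ] y [0.102 0.995 0.   ] z [ 0.995 -0.102 -0.003] F [-17.1   2.3   9.9] gap 0.0854 q [-0.17  0.66  1.5  -0.    0.98 -1.64]
```

View pics/o18.png

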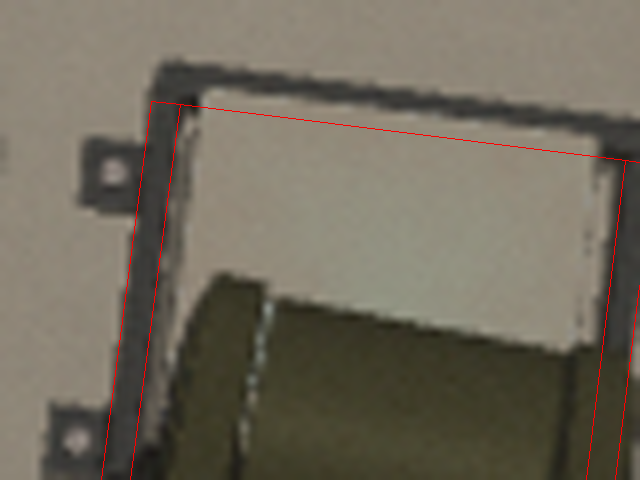

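Force rose to 17 N at the predicted depth, so the box is against the pads. I'll back straight off, then lift clear.

```bash
python3 -m inch '[0,0,-0.02,0,0,0,0, 0,0,-0.08,0,0,0,0, 0,0,-0.25,0,0,0,0, 0,0,-0.5,0,0,0,0, 0,0,-0.8,0,0,0,0]'
python3 -m inch '[-0.4,0,-0.3,0,0,0,0, -0.8,0,-0.6,0,0,0,0, -1,0,-1,0,0,0,0, -1,0,-1,0,0,0,0, -1,0,-1,0,0,0,0]'
python3 - <<'E'
from e import *
st()
f=manip.grab_frame('top'); cv2.imwrite('pics/t19.png',cv2.resize(f['pixels'][110:260,200:350],None,fx=4,fy=4,interpolation=cv2.INTER_CUBIC))
f=manip.grab_frame('scene'); cv2.imwrite('pics/s19.png',f['pixels'])
E
```

```text
clock: 15.7
ee_pos: [0.51, -0.0567, 0.0365]
eef_rot: [0.08, 1.568, -0.08]
ft_force: [1.0, -0.5, -0.4]
finger_gap: 0.0853
clock: 16.2
ee_pos: [0.3906, -0.0444, 0.1583]
eef_rot: [0.08, 1.565, -0.081]
ft_force: [0.8, -0.0, -0.4]
finger_gap: 0.0856
t 16.2 tcp [ 0.3906 -0.0444  0.1583] lane [-0.217  -0.0015]  toolx [ 0.004 -0.001 -1.   ] y [ 0.102  0.995 -0.   ] z [ 0.995 -0.102  0.004] F [ 0.8 -0.  -0.4] gap 0.0856 q [-0.21  0.04  2.03  0.    1.07 -1.68]
```

View pics/t19.png

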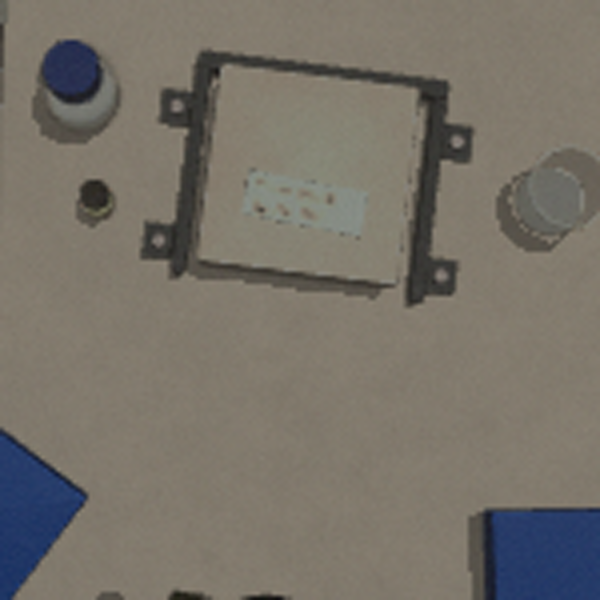

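View pics/s19.png

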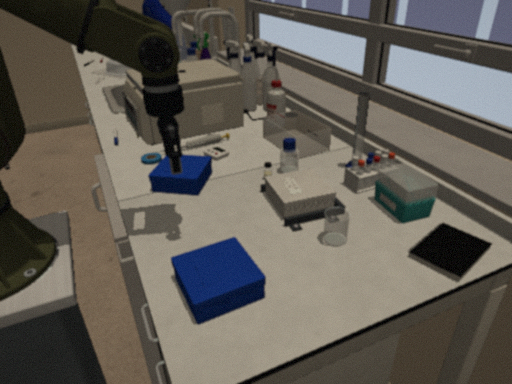

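The top view shows the box seated in the lane, with top corners at crop (219,66), (421,88), (396,286) and (195,262). The vial at (95,195), beaker at (540,200) and bottle at (75,80) are where they were. I'll measure once more before handing in.

```bash
python3 - <<'E'
from e import *
f=manip.grab_frame('top')
bp,W,r=boxfit(f,np.array([[218,65],[421,89],[396,286],[194,262]])/4+[200,110]); print(rel(lp,bp).round(4),r.round(4))
s=manip.observe(); print(s["clock"],abs(s["joint_vel"]).max().round(3))
a=cv2.imread("pics/top0.png"); b=f["pixels"]
for n,(u,v,w,h) in dict(bottle=(208,118,24,28),vial=(217,152,14,16),beaker=(324,145,32,30)).items():
    print(n,cv2.absdiff(a[v:v+h,u:u+w],b[v:v+h,u:u+w]).mean().round(2),cv2.phaseCorrelate(a[v:v+h,u:u+w].mean(2),b[v:v+h,u:u+w].mean(2)))
E
```

```text
[0.0719 0.0015 0.0041] [ 0.0004 -0.0011  0.0003  0.0015 -0.0006  0.0002 -0.0002 -0.0006]
16.35 0.025
bottle 3.79 ((-0.034033812214357084, 0.054599166536558386), 0.9850640173545417)
vial 3.94 ((0.4061095552671432, -0.05784392057580945), 0.9845261618679414)
beaker 4.09 ((0.023203700872397093, -0.023042456354140484), 0.984890018157686)
```

```bash
python3 -c "
from rig import manip
print(manip.sign_off())"
```

```text
the job is handed in; nothing more can be done
None
```

The freezer box is home in the lane against the end stop, and the arm is clear of everything; I handed the job in at about 16 s of the 64 s. The sign-off gave no verdict.

**What I did:** I squared the box up in front of the mouth by sliding it from the right and then the left. Then I pushed it down the lane from behind with both open fingers, steering slightly to keep it centred. When the wrist force rose to about 17 N at the expected depth, I backed straight off and lifted away.

**Last checks (top camera):**
- **Box position:** it is at lane x 71.9 mm, y +1.5 mm and yaw 0.004 rad. That x reads 2 mm short of the nominal 74 mm, which is within the camera calibration error, and the force rise says it reached the pads.
- **Bystanders:** the bottle, vial and beaker show image shifts of 0.4 pixel or less (about 1 mm).

**What disagreed:** the wrist and top cameras differed by up to about 5 mm on the box's position along and across the lane, and by about 13 mm on one blue box's corner. I saw no sign of contact with the rails in the images, but rail forces are not something I can measure directly.

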